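Set out the tart rings in order of size

ROBOT

A 6-joint arm with a two-finger parallel gripper is mounted at the origin on the work surface. World frame = base frame: x ahead of the robot, y to its left, z up, the work surface at z = 0. Lengths are in mm, angles in rad, forces in N, time in s.
With the tool pointing down it reaches from about 250 to 725 mm from the base axis. Payload 9.7 kg.
Tool frame: the origin (TCP) lies on the centre line of the jaws, within the pads' length; the fingertips stand 25 mm ahead of it and the grasp point (between the pads) lies 6 mm ahead of it; z points along the fingers, y is the line along which they close (so a half turn about z gives the same grasp; the last joint's range is limited). The gripper opens to 85 mm and grips with 20 to 120 N. Pads are 22 mm wide; open, the fingers measure 114 mm over their backs; the gripper's body (76 mm by 85 mm) begins 54 mm behind the grasp point. The pads swing forward as they close: fully open they stand 13 mm farther back than shut.
Start: joints at [1.305, 0.087, 0.176, 1.66, 0, 1.571], TCP at [144.472, 530.683, 256.284] pointing down, gripper open.
Joint ranges: [-3.13, 3.13], [-0.85, 1.81], [-1.15, 1.24], [-2.2, 2.28], [-1.44, 1.52], [-3.14, 3.14]. Speed limits (rad/s): [2.22, 2.22, 2.57, 3.14, 3.14, 3.14].

INTERFACE

Orientations are given as a 3x3 rotation matrix whose columns are the frame's x, y, z axes.
In Python, from bench import r, imaging, nets gives the robot as it stands.
- The arm moves only by the tool apply_moves, never from a script. Its argument "increments" is a list of rows, each a list of 5 numbers: the shift along the tool's x, y, z as a fraction of full scale, then the turn about the tool's z as a fraction of full scale, then the opening, from -1 (shut) to 1 (fully open). A call has 1 to 10 rows; each row is the pose to reach, as a shift and turn from the pose commanded when the call began, along the tool's axes at that moment; what a row does not reach only later rows make up. Full scale, the value 1, is 20 cm for a shift and 90 degrees for a turn. A row lasts 1/12 s, in which the tool goes at most 41.7 mm and 7.16 degrees, less where a joint would pass 70% of its speed; a pose out of reach is approached as far as the arm can. A call with a number of a shift or a turn outside -1 to 1 is refused whole. A call with a gripper value outside its range is refused whole. The fingers move at their own pace and stop on an object; "squeeze" is the grip in N (left out, the last holds). Time passes only in rows, so rows that repeat a pose let the fingers close. It gives the time, the measured TCP pose, the force, the opening and the grip force at its end, in the units of the state.
- r.observe(): the state, without advancing time (a new reading comes with each control period).
- imaging.read_camera(name): name is "side" or "top" or "wrist"; returns the picture (384x512x3 uint8, red, green, blue); there is no depth.
- imaging.calibration(name): a dict with "mtx" (3x3 intrinsics, pixels), "R" (3x3) and "t" (3): a world point X has camera coordinates R X + t. Camera axes: x right, y down, z forward; pixel columns grow to the right and rows downward; lengths in mm; the calibration is good to about 2 mm. A picture is of the moment at which its call begins: read the wrist's pose just before it. calibration takes no time and is no camera call; for the wrist camera it gives the pose at the moment of the call.
- r.close_job(): hands the job in; it is judged then, once.
Trained networks look in the newest picture that a camera, given by its name, has taken for a name from the list of things; names that differ only in an ending like _2 or _b are one class to them, and where a whole thing is asked for, a point or a joint stands for the part that bears it (a point fixed in the world has none). Each returns a list of dicts, best first, with "conf" (0 to 1); they miss things now and then, are a little off and sometimes report something else, mostly with a low value. They report only what shows in the picture. A call takes as long as a camera call. They do not tell look-alikes from the thing itself.
- nets.look_for(name, camera): "position" ([x, y, z] in mm, in world coordinates, good to about 4 mm: the middle of the surface that is visible of it).
- nets.spot_point(name, camera): "position" ([x, y, z] in mm, in world coordinates, good to about 4 mm: a listed point, or the origin of a listed thing).
The state is a dict: "clock": time; "joint_pos": joint angles; "qvel": joint speeds; "joint_torque": joint torques, N m; "tool_pos": TCP position; "eef_rot": TCP orientation; "ft_force": force on the tool from outside, world axes, zero at the start; "ft_torque": the same for the moment, N m; "grip_width": finger opening in mm; "gripper_force": force on a finger pad.
Only numpy, scipy, OpenCV 4.12 (cv2) and the standard library are available. Lean on these libraries where they do the work, as an engineer would, in place of code of your own. Each camera call takes 0.05 s, during which the arm holds its last target. There are 200 camera calls.

TASK

Set the four steel tart rings out on the baking sheet in order of size: one standing flat in the middle of each brown disc, the smallest on the disc at the white ramekin's end of the row and growing along the row to the biggest at the sugar shaker's end. Leave the ramekin and the shaker where they stand.

Things in the scene. Friction and masses are not known exactly. Their poses are not given: they have to be found in the camera images.
- ring_36: one of four loose plain dark-steel tart rings (open tubes, wall 3, all 40 tall): this one is 36 mm in outside diameter; the four are 36, 46, 57 and 68. Starts standing on the table with its axis upright. Origin: centre of its underside, z up along its axis; its yaw means nothing
- ring_46: one of four loose plain dark-steel tart rings (open tubes, wall 3, all 40 tall): this one is 46 mm in outside diameter; the four are 36, 46, 57 and 68. Starts standing on the table with its axis upright. Origin: centre of its underside, z up along its axis; its yaw means nothing
- ring_57: one of four loose plain dark-steel tart rings (open tubes, wall 3, all 40 tall): this one is 57 mm in outside diameter; the four are 36, 46, 57 and 68. Starts standing on the table with its axis upright. Origin: centre of its underside, z up along its axis; its yaw means nothing
- ring_68: one of four loose plain dark-steel tart rings (open tubes, wall 3, all 40 tall): this one is 68 mm in outside diameter; the four are 36, 46, 57 and 68. Starts standing on the table with its axis upright. Origin: centre of its underside, z up along its axis; its yaw means nothing
- mark_1: place 1 of 4 in the row: a flat brown disc 74 mm across, under 1 mm thick, fixed on the white-papered narrow baking sheet (130 x 580, its top 4 above the table). The discs look alike and lie in one row about 100 mm apart; mark_1 is always at the +y end (robot's left), mark_4 at the -y end. Origin: centre of the disc, on the sheet's top; y along the row towards the mark_1 end
- mark_2: place 2 of 4 in the row: a flat brown disc 74 mm across, under 1 mm thick, fixed on the white-papered narrow baking sheet (130 x 580, its top 4 above the table). The discs look alike and lie in one row about 100 mm apart; mark_1 is always at the +y end (robot's left), mark_4 at the -y end. Origin: centre of the disc, on the sheet's top; y along the row towards the mark_1 end
- mark_3: place 3 of 4 in the row: a flat brown disc 74 mm across, under 1 mm thick, fixed on the white-papered narrow baking sheet (130 x 580, its top 4 above the table). The discs look alike and lie in one row about 100 mm apart; mark_1 is always at the +y end (robot's left), mark_4 at the -y end. Origin: centre of the disc, on the sheet's top; y along the row towards the mark_1 end
- mark_4: place 4 of 4 in the row: a flat brown disc 74 mm across, under 1 mm thick, fixed on the white-papered narrow baking sheet (130 x 580, its top 4 above the table). The discs look alike and lie in one row about 100 mm apart; mark_1 is always at the +y end (robot's left), mark_4 at the -y end. Origin: centre of the disc, on the sheet's top; y along the row towards the mark_1 end
- ramekin: small white ceramic bowl, 62 mm across the rim, 45 tall, standing on the baking sheet about 95 mm beyond one end disc of the row (either end, it changes). Origin: centre of its underside
- shaker: round steel sugar shaker with a black band and a bevelled lid with holes, 58 mm across, 62 tall, standing on the sheet about 95 mm beyond the other end disc. Origin: centre of its underside
Not all that is in view belongs to the job. What is shaped like the ring_46 but green is not meant.

How it is judged:
By the outcome, as a careful person would: the job done as asked, in the order asked, and still so for the second after the job is handed in, with the robot touching nothing.
It also fails if it takes over 96 s, if anything falls off the work surface, if the arm or the gripper's body presses on something with over 40 N, if the wrist force passes 120 N, or if a joint passes its speed limit or range.

## Working session

There is one attempt and no reset: what is moved stays moved. The work goes in short steps, Python scripts to look and compute and a tool call to move; the robot and the scene stay as the last step left them, time stands still between calls to the robot, and variables do not carry over. Pictures are saved under pics/ and viewed, at most 14 in all, crops included, and the job is handed in when it is done.

Besides the shell and the picture viewer there is one more tool, called as name(argument=value, ...), one argument or row to a line, values as JSON. apply_moves: Moves the arm, as the interface text tells. Its arguments: {"type":"object","properties":{"increments":{"type":"array","items":{"type":"array","items":{"type":"number"}}},"squeeze":{"type":"number"}},"required":["increments"]}

```bash
mkdir -p pics; ls; python3 - <<'E'
from bench import r, imaging, nets
import cv2
for c in ("top","side"):
    im=imaging.read_camera(c); cv2.imwrite(f"pics/{c}0.png",im[:,:,::-1])
    k=imaging.calibration(c); print(c,k["mtx"].round(1).tolist(),k["R"].round(3).tolist(),k["t"].round(1).tolist())
for n in ["ring_36","ring_46","ring_57","ring_68","mark_1","mark_2","mark_3","mark_4","ramekin","shaker"]:
    print(n,[([round(v) for v in d["position"]],round(d["conf"],2)) for d in nets.spot_point(n,"top")])
s=r.observe();print(s["clock"],s["tool_pos"],s["eef_rot"],s["grip_width"])
E
```

```text
pics
top [[426.3, 0.0, 257.8], [0.0, 426.3, 196.8], [0.0, 0.0, 1.0]] [[-0.026, -0.999, -0.027], [-0.99, 0.029, -0.137], [0.138, 0.023, -0.99]] [32.5, 507.1, 934.7]
side [[487.9, 0.0, 254.0], [0.0, 487.9, 191.8], [0.0, 0.0, 1.0]] [[0.688, -0.726, -0.011], [-0.389, -0.356, -0.85], [0.613, 0.589, -0.527]] [-355.9, 228.7, 835.6]
ring_36 [([486, -122, 3], 0.71), ([472, 94, -4], 0.61), ([461, -308, -4], 0.61), ([375, -73, -4], 0.59), ([434, 295, -2], 0.57), ([374, 41, 1], 0.57)]
ring_46 [([486, -122, 3], 0.71), ([472, 94, -4], 0.61), ([461, -308, -4], 0.61), ([375, -73, -4], 0.59), ([434, 295, -2], 0.57), ([374, 41, 1], 0.57)]
ring_57 [([486, -122, 3], 0.71), ([472, 94, -4], 0.61), ([461, -308, -4], 0.61), ([375, -73, -4], 0.59), ([434, 295, -2], 0.57), ([374, 41, 1], 0.57)]
ring_68 [([486, -122, 3], 0.71), ([472, 94, -4], 0.61), ([461, -308, -4], 0.61), ([375, -73, -4], 0.59), ([434, 295, -2], 0.57), ([374, 41, 1], 0.57)]
mark_1 [([634, -38, 8], 0.89), ([626, -134, 1], 0.81), ([607, 164, 2], 0.8), ([616, 65, 5], 0.68)]
mark_2 [([634, -38, 8], 0.89), ([626, -134, 1], 0.81), ([607, 164, 2], 0.8), ([616, 65, 5], 0.68)]
mark_3 [([634, -38, 8], 0.89), ([626, -134, 1], 0.81), ([607, 164, 2], 0.8), ([616, 65, 5], 0.68)]
mark_4 [([634, -38, 8], 0.89), ([626, -134, 1], 0.81), ([607, 164, 2], 0.8), ([616, 65, 5], 0.68)]
ramekin [([600, 263, 3], 0.55), ([485, -119, 5], 0.36)]
shaker [([622, -226, 6], 0.56)]
0.6 [144.47365767 530.67983255 256.28019267] [[-9.64879892e-01  2.62691443e-01  9.47742666e-07]
 [ 2.62691442e-01  9.64879892e-01  2.35536196e-05]
 [ 5.27287647e-06  2.29753778e-05 -1.00000000e+00]] 85.4364968528981
```

View pics/top0.png

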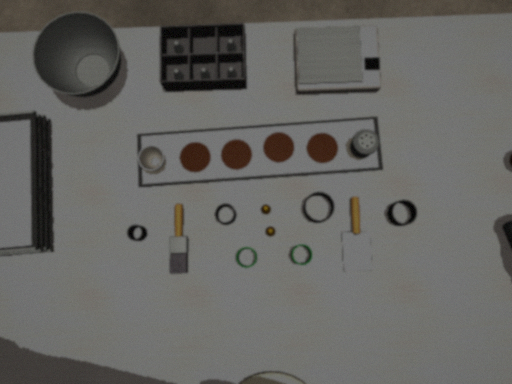

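View pics/side0.png

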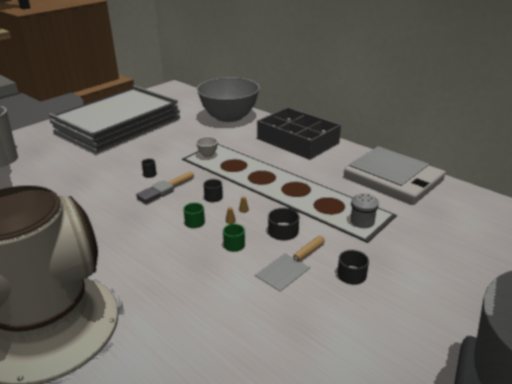

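The top view shows the rings as 36 at px (137,233), 46 at (226,214), 68 at (318,207) and 57 at (402,212). The green decoys are at (246,257) and (300,254). The discs run from (195,157) to (322,148), with the ramekin at the left (+y) end. So 36→mark_1, 46→mark_2, 57→mark_3 and 68→mark_4. Next I refine these positions by fitting the pixels.

```bash
cat > h.py <<'E'
import numpy as np, cv2
from bench import r, imaging, nets
def ray(cal,uv,z):
    R=np.array(cal["R"]);t=np.array(cal["t"]);c=-R.T@t
    d=R.T@np.linalg.solve(cal["mtx"],[uv[0],uv[1],1.]);return c+d*(z-c[2])/d[2]
def proj(cal,X):
    p=cal["mtx"]@(np.array(cal["R"])@np.array(X,float)+cal["t"]);return p[:2]/p[2]
def discs(im,cal,z=4.5,amin=200):
    h=cv2.cvtColor(im,cv2.COLOR_RGB2HSV)
    m=((h[...,0]<14)&(h[...,1]>130)&(h[...,2]>30)).astype(np.uint8)
    n,l,s,c=cv2.connectedComponentsWithStats(m)
    return [(s[i,4],c[i].round(1),ray(cal,c[i],z).round(1)) for i in range(1,n) if s[i,4]>amin]
def ringfit(im,cal,p0,rad,zs=(40,),span=9):
    "fit of the dark wall: silhouette of a tube at (x,y), base z0, searched on a grid for best dark-inside contrast"
    g=cv2.cvtColor(im,cv2.COLOR_RGB2GRAY).astype(np.float32)
    a=np.linspace(0,2*np.pi,60,endpoint=False);best=None
    def samp(x,y,rr,z):
        P=[proj(cal,(x+rr*np.cos(t),y+rr*np.sin(t),z)) for t in a];P=np.array(P,np.float32)
        return cv2.remap(g,P[:,0][None],P[:,1][None],cv2.INTER_LINEAR).mean()
    z=zs[0]
    for s,st in((span,3),(3,1)):
        b=best[1] if best else p0[:2]
        for x in np.arange(b[0]-s,b[0]+s+.1,st):
            for y in np.arange(b[1]-s,b[1]+s+.1,st):
                v=samp(x,y,rad-1.5,z)-.5*samp(x,y,rad+5,z)
                if best is None or v<best[0]: best=(v,(x,y))
    return best
E
python3 - <<'E'
from h import *
im=imaging.read_camera("top");cal=imaging.calibration("top")
for d in discs(im,cal): print(d)
G={36:(434,295),46:(472,94),68:(486,-122),57:(461,-308)}
g=cv2.cvtColor(im,cv2.COLOR_RGB2GRAY)
for k,p in G.items():
    print(k,{q:ringfit(im,cal,p,q/2) for q in (36,46,57,68)}[k], {q:round(float(ringfit(im,cal,p,q/2)[0])) for q in (36,46,57,68)})
    # silhouette: dark components hull
    c=proj(cal,(p[0],p[1],20)).astype(int);w=26
    m=(g[c[1]-w:c[1]+w,c[0]-w:c[0]+w]<55).astype(np.uint8)
    n,l,s,cc=cv2.connectedComponentsWithStats(m);i=1+np.argmax(s[1:,4]);b=s[i];o=c-w
    print("  bbox",b,ray(cal,(o[0]+b[0]+b[2]/2-.5,o[1]+b[1]+b[3]/2-.5),20).round(1),"width mm",round(float(b[2]*2.1),1))
E
```

```text
(np.int32(591), array([278.3, 146.9]), array([630.6, -32.9,   4.5]))
(np.int32(601), array([322. , 147.6]), array([ 625.6, -136.5,    4.5]))
(np.int32(596), array([236.1, 154.1]), array([616.4,  68.2,   4.5]))
(np.int32(592), array([194.7, 156.9]), array([612.7, 167.3,   4.5]))
36 (np.float32(-19.600922), (np.float64(434.0), np.float64(293.0))) {36: -20, 46: 16, 57: 33, 68: 44}
  bbox [ 16  19  19  15 141] [436.3 299.   20. ] width mm 39.9
46 (np.float32(-7.595825), (np.float64(470.0), np.float64(92.0))) {36: 31, 46: -8, 57: 33, 68: 42}
  bbox [17 16 17 17 59] [476.8  97.5  20. ] width mm 35.7
68 (np.float32(-9.385292), (np.float64(480.0), np.float64(-115.0))) {36: 29, 46: 28, 57: 28, 68: -9}
  bbox [ 18  14  23  25 121] [ 486.5 -128.2   20. ] width mm 48.3
57 (np.float32(-16.889494), (np.float64(462.0), np.float64(-301.0))) {36: 15, 46: 18, 57: -17, 68: 12}
  bbox [ 12  13  29  26 296] [ 464.1 -306.8   20. ] width mm 60.9
```

apply_moves(
  increments=[
    [-0.1, -0.05, 0, 0.079, 1],
    [-0.2, -0.1, 0, 0.158, 1],
    [-0.3, -0.15, 0, 0.237, 1],
    [-0.4, -0.2, 0, 0.316, 1],
    [-0.5, -0.25, 0, 0.395, 1],
    [-0.6, -0.3, 0, 0.474, 1],
    [-0.7, -0.35, 0, 0.553, 1],
    [-0.8, -0.4, 0, 0.632, 1],
    [-0.88, -0.41, 0, 0.711, 1],
    [-0.88, -0.41, 0, 0.79, 1],
  ],
  squeeze=40,
)

```text
clock: 1.48
tool_pos: [294.7, 404.1, 256.4]
eef_rot: [[-0.056, 0.998, 0.001], [0.998, 0.056, 0.0], [0.0, 0.001, -1.0]]
ft_force: [0.4, -0.2, 0.1]
grip_width: 85.6
gripper_force: 0.0
```

apply_moves(
  increments=[
    [-0.1, 0.11, 0.08, 0.036, 1],
    [-0.2, 0.22, 0.16, 0.036, 1],
    [-0.3, 0.33, 0.24, 0.036, 1],
    [-0.4, 0.44, 0.32, 0.036, 1],
    [-0.5, 0.55, 0.4, 0.036, 1],
    [-0.593, 0.663, 0.45, 0.036, 1],
    [-0.593, 0.663, 0.45, 0.036, 1],
    [-0.593, 0.663, 0.45, 0.036, 1],
  ],
)

```text
clock: 2.15
tool_pos: [433.2, 294.4, 165.5]
eef_rot: [[-0.005, 1.0, -0.001], [1.0, 0.005, -0.001], [-0.001, -0.001, -1.0]]
ft_force: [-0.5, 0.3, 0.7]
grip_width: 85.1
gripper_force: 0.0
```

```bash
cat > w.py <<'E'
import sys
from h import *
k=int(sys.argv[1]);p=[float(v) for v in sys.argv[2:4]]
s=r.observe();cal=imaging.calibration("wrist");im=imaging.read_camera("wrist")
zt=float(sys.argv[4]) if len(sys.argv)>4 else 40
b=ringfit(im,cal,p,k/2,(zt,),12);print("fit",b,"tool",s["tool_pos"].round(1),s["eef_rot"].round(3).tolist())
print("cam",(-np.array(cal["R"]).T@cal["t"]).round(0),[d[1:] for d in discs(im,cal,amin=1500)])
o=im.copy()
for z in (zt,zt-40):
    P=np.array([proj(cal,(b[1][0]+k/2*np.cos(a),b[1][1]+k/2*np.sin(a),z)) for a in np.linspace(0,6.28,40)]).astype(int)
    cv2.polylines(o,[P],True,(255,0,0),1)
cv2.imwrite("pics/w_%s.png"%"_".join(sys.argv[1:]),o[:,:,::-1])
E
python3 w.py 36 434 293; ls pics
```

```text
fit (np.float32(-37.860977), (np.float64(435.0), np.float64(302.0))) tool [433.2 294.4 165.5] [[-0.005, 1.0, -0.001], [1.0, 0.005, -0.001], [-0.001, -0.001, -1.0]]
cam [434. 369. 283.] [(array([433.7, 291.4]), array([621.8, 179.4,   4.5]))]
side0.png
top0.png
w_36_434_293.png
```

View pics/w_36_434_293.png

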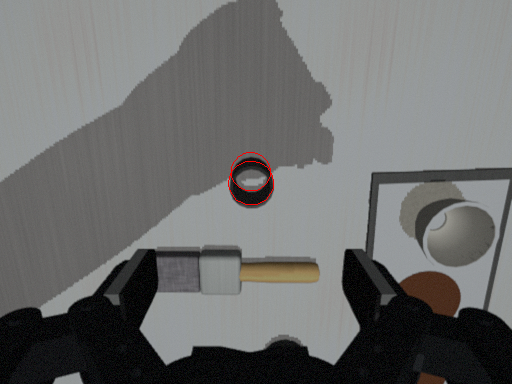

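The ring sits at px (251,182), near the brush, and the overlay is about 3 px off. I'll switch to fitting the silhouette's bounding box.

```bash
cat >> h.py <<'E'
from scipy.optimize import least_squares
def boxfit(im,cal,p,k,zt=40,th=45):
    g=cv2.cvtColor(im,cv2.COLOR_RGB2GRAY)
    A=np.linspace(0,2*np.pi,90)
    def box(q):
        P=np.array([proj(cal,(q[0]+k/2*np.cos(a),q[1]+k/2*np.sin(a),z)) for z in (zt,zt-40) for a in A])
        return np.r_[P.min(0),P.max(0)]
    b=box(p);w=(b[2]-b[0])*.3
    n,l,s,c=cv2.connectedComponentsWithStats((g<th).astype(np.uint8))
    best=None
    for i in range(1,n):
        m=np.r_[s[i,:2]-.0,s[i,:2]+s[i,2:4]-1.]
        f=least_squares(lambda q:box(q)-m,p)
        e=np.abs(f.fun).max()
        if np.hypot(*(f.x-p))<20 and (best is None or e<best[1]): best=(f.x.round(1),round(e,1),m,f.fun.round(1))
    return best
E
sed -i 's/^print("cam"/print("box",[boxfit(im,cal,p,k,zt,t) for t in (35,45,55)])\n&/' w.py
python3 w.py 36 434 299; python3 - <<'E'
from h import *
im=imaging.read_camera("top");cal=imaging.calibration("top")
for k,p in {36:(434,295),46:(472,94),68:(486,-122),57:(461,-308)}.items(): print(k,[boxfit(im,cal,p,k,40,t) for t in (55,70,80)])
E
```

```text
fit (np.float32(-38.96671), (np.float64(435.0), np.float64(302.0))) tool [432.8 295.2 166.3] [[-0.006, 1.0, -0.0], [1.0, 0.006, -0.0], [-0.0, -0.0, -1.0]]
box [(array([435.5, 290.6]), np.float64(14.2), array([232., 180., 272., 205.]), array([ -2.2, -14.2,   2.2,  13.6])), (array([435. , 299.8]), np.float64(3.2), array([231., 159., 272., 205.]), array([-1.9, -3.2,  1.9,  3.1])), (array([435.4, 299.8]), np.float64(2.2), array([231., 158., 273., 206.]), array([-1.4, -2.2,  1.4,  2.2]))]
cam [433. 369. 284.] [(array([433.4, 291.6]), array([621.9, 179.7,   4.5]))]
36 [(array([434.8, 299.6]), np.float64(1.0), array([127., 225., 146., 240.]), array([-0.9, -0.8,  1. ,  0.8])), (array([434.9, 302. ]), np.float64(1.2), array([125., 223., 146., 242.]), array([ 0. ,  1.2, -0. , -1.2])), None]
46 [(array([478.6,  98. ]), np.float64(3.9), array([216., 204., 231., 218.]), array([-3.3, -3.8,  3.4,  3.9])), (array([471.7,  94.8]), np.float64(0.9), array([215., 204., 235., 224.]), array([-0.8, -0.8,  0.9,  0.8])), (array([471.7,  94.8]), np.float64(0.9), array([215., 204., 235., 224.]), array([-0.8, -0.8,  0.9,  0.8]))]
68 [(array([ 488.2, -128.4]), np.float64(5.6), array([312., 193., 333., 215.]), array([-5.6, -4.7,  5.3,  4.8])), (array([ 481.6, -116.9]), np.float64(0.7), array([302., 192., 333., 222.]), array([-0.3, -0.7,  0.3,  0.7])), (array([ 481.6, -116.9]), np.float64(0.7), array([302., 192., 333., 222.]), array([-0.3, -0.7,  0.3,  0.7]))]
57 [(array([ 460.6, -290.7]), np.float64(7.8), array([387., 204., 402., 224.]), array([-7.8, -3.3,  7.5,  3.3])), (array([ 463.6, -306. ]), np.float64(0.8), array([386., 200., 416., 225.]), array([-0.3, -0.8,  0.3,  0.8])), (array([ 463.6, -304.9]), np.float64(0.8), array([385., 200., 416., 225.]), array([ 0.2, -0.8, -0.2,  0.8]))]
```

apply_moves(
  increments=[
    [0.023, 0.011, 0.15, 0, 1],
    [0.023, 0.011, 0.3, 0, 1],
    [0.023, 0.011, 0.45, 0, 1],
    [0.023, 0.011, 0.58, 0, 1],
    [0.023, 0.011, 0.66, 0, 1],
    [0.023, 0.011, 0.67, 0, 0.5],
    [0.023, 0.011, 0.67, 0, -1],
    [0.023, 0.011, 0.67, 0, -1],
    [0.023, 0.011, 0.67, 0, -1],
    [0.023, 0.011, 0.67, 0, -1],
  ],
  squeeze=40,
)

```text
clock: 3.13
tool_pos: [435.6, 301.0, 34.5]
eef_rot: [[-0.008, 1.0, 0.002], [1.0, 0.008, 0.002], [0.002, 0.002, -1.0]]
ft_force: [-0.5, 0.4, 4.6]
grip_width: 35.3
gripper_force: 39.7
```

apply_moves(
  increments=[
    [0, 0, 0, 0, -1],
    [0, 0, 0, 0, -1],
    [0, 0, 0, 0, -1],
    [0, 0, 0, 0, -1],
  ],
)

```text
clock: 3.47
tool_pos: [435.6, 300.9, 34.4]
eef_rot: [[-0.008, 1.0, 0.002], [1.0, 0.008, 0.002], [0.002, 0.002, -1.0]]
ft_force: [-1.0, 0.8, 6.7]
grip_width: 35.6
gripper_force: 39.8
```

apply_moves(
  increments=[
    [0, 0, -0.13, 0, -1],
    [0, 0, -0.28, 0, -1],
    [-0.1, 0.14, -0.35, 0, -1],
    [-0.2, 0.27, -0.35, 0, -1],
    [-0.3, 0.4, -0.35, 0, -1],
    [-0.4, 0.53, -0.35, 0, -1],
    [-0.5, 0.66, -0.35, 0, -1],
    [-0.6, 0.79, -0.35, 0, -1],
    [-0.67, 0.88, -0.35, 0, -1],
    [-0.67, 0.88, -0.35, 0, -1],
  ],
)

```text
clock: 4.3
tool_pos: [614.9, 164.6, 102.8]
eef_rot: [[-0.004, 1.0, 0.002], [1.0, 0.004, -0.0], [-0.0, 0.002, -1.0]]
ft_force: [-0.5, -0.1, -0.5]
grip_width: 35.4
gripper_force: 40.2
```

apply_moves(
  increments=[
    [0, 0, 0, 0, -1],
    [0, 0, 0, 0, -1],
    [0, 0, 0, 0, -1],
  ],
)

```text
clock: 4.55
tool_pos: [611.3, 168.1, 102.8]
eef_rot: [[-0.008, 1.0, 0.0], [1.0, 0.008, 0.0], [0.0, 0.0, -1.0]]
ft_force: [-1.3, 1.0, 0.1]
grip_width: 35.4
gripper_force: 40.2
```

```bash
python3 w.py 36 612 167 110
```

```text
fit (np.float32(-2.9734135), (np.float64(613.0), np.float64(178.0))) tool [611.3 168.1 102.8] [[-0.008, 1.0, 0.0], [1.0, 0.008, 0.0], [0.0, 0.0, -1.0]]
box [(array([612.3, 155.1]), np.float64(30.2), array([214., 266., 286., 322.]), array([ -7.4, -30.2,   7.4,  29.2])), (array([612.1, 155.1]), np.float64(29.2), array([213., 265., 286., 323.]), array([ -6.9, -29.2,   6.9,  28.2])), (array([614.2, 185. ]), np.float64(209.1), array([  0., 104., 511., 383.]), array([ 209.1,   76.1, -209. ,  -91.7]))]
cam [611. 242. 221.] [(array([248.2, 187.7]), array([611. , 180.3,   4.5])), (array([255.2, 333.3]), array([617.7,  55.1,   4.5]))]
```

View pics/w_36_612_167_110.png

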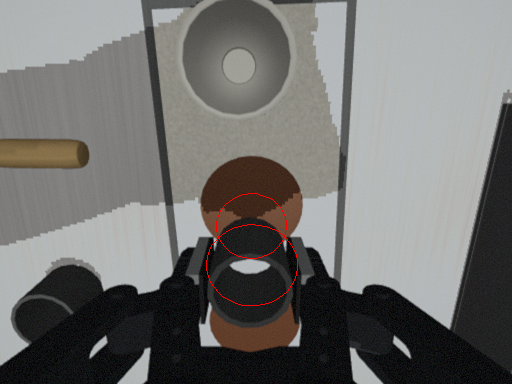

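The held ring hangs upright over disc 1. Its rim box spans roughly u 208–296, v 217–326, and the disc spans u 202–302 with its top edge at v≈156. I'll compare these with the projections.

```bash
python3 - <<'E'
from h import *
cal=imaging.calibration("wrist")
A=np.linspace(0,6.28,90)
def box(x,y,rr,zs):
    P=np.array([proj(cal,(x+rr*np.cos(a),y+rr*np.sin(a),z)) for z in zs for a in A]);return np.r_[P.min(0),P.max(0)].round(0)
for y in (165,167,169): print(y,box(611.3,y,18,(68.4,108.4)),box(612.7,y,37,(4.5,)))
E
```

```text
165 [204. 217. 292. 330.] [199. 158. 301. 254.]
167 [204. 213. 292. 326.] [199. 155. 302. 252.]
169 [204. 210. 292. 322.] [199. 152. 302. 249.]
```

apply_moves(
  increments=[
    [0, 0.005, 0.12, 0, -1],
    [0, 0.005, 0.23, 0, -1],
    [0, 0.005, 0.29, 0, -1],
    [0, 0.005, 0.305, 0, -1],
    [0, 0.005, 0.315, 0, -1],
    [0, 0.005, 0.318, 0, -1],
    [0, 0.005, 0.318, 0, -1],
  ],
)

```text
clock: 5.18
tool_pos: [613.4, 167.7, 39.9]
eef_rot: [[-0.008, 1.0, 0.002], [1.0, 0.008, 0.0], [0.0, 0.002, -1.0]]
ft_force: [0.3, 0.5, -1.1]
grip_width: 35.3
gripper_force: 40.2
```

apply_moves(
  increments=[
    [0, 0, 0, 0, -0.1],
    [0, 0, 0, 0, 0],
    [0, 0, 0, 0, 0.3],
    [0, 0, 0, 0, 0.6],
    [0, 0, -0.1, 0, 1],
    [0, 0, -0.25, 0, 1],
    [0, 0, -0.45, 0, 1],
    [0, 0, -0.6, 0, 1],
  ],
)

```text
clock: 5.85
tool_pos: [612.8, 167.4, 161.4]
eef_rot: [[-0.007, 1.0, 0.001], [1.0, 0.007, 0.0], [0.0, 0.001, -1.0]]
ft_force: [0.8, 0.7, 0.4]
grip_width: 85.3
gripper_force: 0.0
```

apply_moves(
  increments=[
    [-0.06, -0.12, 0, 0, 1],
    [-0.12, -0.24, 0, 0, 1],
    [-0.18, -0.36, 0, 0, 1],
    [-0.24, -0.48, 0, 0, 1],
    [-0.3, -0.6, 0, 0, 1],
    [-0.358, -0.708, 0, 0, 1],
    [-0.358, -0.708, 0, 0, 1],
    [-0.358, -0.708, 0, 0, 1],
    [-0.358, -0.708, 0, 0, 1],
  ],
)

```text
clock: 6.6
tool_pos: [472.4, 94.9, 159.1]
eef_rot: [[-0.007, 1.0, 0.001], [1.0, 0.007, 0.0], [0.0, 0.001, -1.0]]
ft_force: [0.7, 0.4, -0.3]
grip_width: 85.4
gripper_force: 0.0
```

```bash
python3 w.py 46 471.7 94.8; python3 - <<'E'
from h import *
im=imaging.read_camera("top");cal=imaging.calibration("top")
print(boxfit(im,cal,(612,167),36,44,70),discs(im,cal));cv2.imwrite("pics/top1.png",im[90:290,110:440,::-1].repeat(2,0).repeat(2,1))
E
```

```text
fit (np.float32(-33.790867), (np.float64(472.7), np.float64(96.8))) tool [472.4  94.9 159.1] [[-0.007, 1.0, 0.001], [1.0, 0.007, 0.0], [0.0, 0.001, -1.0]]
box [(array([472.9,  83.6]), np.float64(16.6), array([224., 186., 274., 219.]), array([ -3.9, -16.6,   3.9,  16.4])), (array([472.9,  94.6]), np.float64(3.3), array([223., 160., 275., 220.]), array([-3.3, -2.7,  3.3,  2.8])), (array([472.5,  94.6]), np.float64(2.8), array([221., 160., 276., 220.]), array([-1.8, -2.8,  1.8,  2.8]))]
cam [472. 169. 277.] [(array([412.2,  96.5]), array([606.9, 170. ,   4.5])), (array([406.5, 211.8]), array([617.6,  68.8,   4.5]))]
None [(np.int32(592), array([278.4, 146.9]), array([630.6, -33.1,   4.5])), (np.int32(599), array([322. , 147.6]), array([ 625.5, -136.6,    4.5])), (np.int32(455), array([238.8, 153.5]), array([617.7,  61.8,   4.5]))]
```

View pics/w_46_471.7_94.8.png

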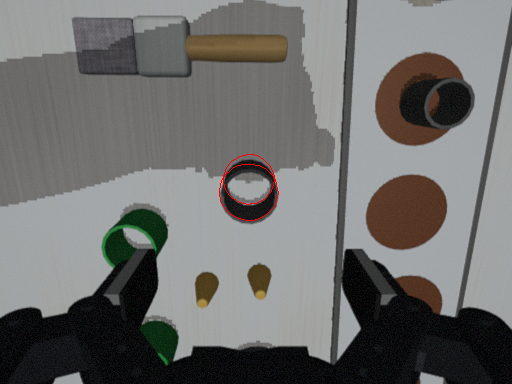

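Ring 46 is at px (249,190), in line with the tool. Ring 36 stands upright on disc 1.

apply_moves(
  increments=[
    [0, 0, 0.15, 0, 1],
    [0, 0, 0.3, 0, 1],
    [0, 0, 0.45, 0, 1],
    [0, 0, 0.58, 0, 1],
    [0, 0, 0.63, 0, 1],
    [0, 0, 0.63, 0, 0.5],
    [0, 0, 0.63, 0, -1],
    [0, 0, 0.63, 0, -1],
    [0, 0, 0.63, 0, -1],
    [0, 0, 0.63, 0, -1],
  ],
  squeeze=40,
)

```text
clock: 7.53
tool_pos: [473.1, 95.1, 34.7]
eef_rot: [[-0.008, 1.0, 0.003], [1.0, 0.008, 0.001], [0.001, 0.003, -1.0]]
ft_force: [0.4, -0.8, 5.5]
grip_width: 44.5
gripper_force: 41.4
```

apply_moves(
  increments=[
    [0, 0, 0, 0, -1],
    [0, 0, 0, 0, -1],
  ],
)

```text
clock: 7.7
tool_pos: [473.1, 95.0, 34.7]
eef_rot: [[-0.008, 1.0, 0.004], [1.0, 0.008, 0.001], [0.001, 0.004, -1.0]]
ft_force: [0.1, 0.9, 7.2]
grip_width: 44.4
gripper_force: 41.4
```

apply_moves(
  increments=[
    [0, 0, -0.13, 0, -1],
    [0, 0, -0.28, 0, -1],
    [-0.03, 0.14, -0.35, 0, -1],
    [-0.06, 0.27, -0.35, 0, -1],
    [-0.09, 0.4, -0.35, 0, -1],
    [-0.12, 0.53, -0.35, 0, -1],
    [-0.137, 0.65, -0.35, 0, -1],
    [-0.137, 0.718, -0.35, 0, -1],
    [-0.137, 0.718, -0.35, 0, -1],
    [-0.137, 0.718, -0.35, 0, -1],
  ],
)

```text
clock: 8.53
tool_pos: [615.7, 68.4, 102.8]
eef_rot: [[-0.007, 1.0, -0.0], [1.0, 0.007, 0.0], [0.0, -0.0, -1.0]]
ft_force: [-0.4, 0.9, -0.8]
grip_width: 44.0
gripper_force: 41.2
```

apply_moves(
  increments=[
    [0, 0, 0, 0, -1],
    [0, 0, 0, 0, -1],
    [0, 0, 0, 0, -1],
  ],
)

```text
clock: 8.78
tool_pos: [615.0, 68.6, 103.2]
eef_rot: [[-0.008, 1.0, 0.0], [1.0, 0.008, 0.0], [0.0, 0.0, -1.0]]
ft_force: [-0.9, -0.7, 0.4]
grip_width: 44.4
gripper_force: 41.2
```

```bash
cat > d.py <<'E'
import sys
from h import *
k=int(sys.argv[1]);x,y=[float(v) for v in sys.argv[2:4]]
s=r.observe();cal=imaging.calibration("wrist");im=imaging.read_camera("wrist").copy()
T=s["tool_pos"];zb=T[2]-34.5
print("tool",T.round(1))
for X,Y,rr,z in ((T[0],T[1],k/2,zb),(T[0],T[1],k/2,zb+40),(x,y,37,4.5)):
    P=np.array([proj(cal,(X+rr*np.cos(a),Y+rr*np.sin(a),z)) for a in np.linspace(0,6.28,60)]).round().astype(int)
    cv2.polylines(im,[P],True,(255,0,0),1)
cv2.imwrite("pics/d_%d.png"%k,im[:,:,::-1])
E
python3 d.py 46 617 68.4
```

```text
tool [615.   68.6 103.2]
```

View pics/d_46.png

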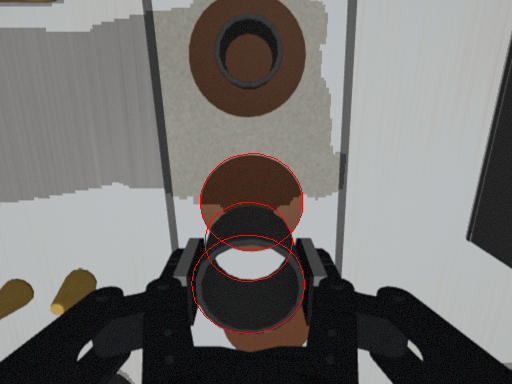

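The overlays match both the disc (centre px (252,200)) and the held ring. Ring 36 is centred on disc 1. I'll lower the 46.

apply_moves(
  increments=[
    [0, 0.01, 0.12, 0, -1],
    [0, 0.01, 0.23, 0, -1],
    [0, 0.01, 0.29, 0, -1],
    [0, 0.01, 0.305, 0, -1],
    [0, 0.01, 0.315, 0, -1],
    [0, 0.01, 0.319, 0, -1],
    [0, 0.01, 0.319, 0, -1],
  ],
)

```text
clock: 9.42
tool_pos: [618.1, 68.5, 40.1]
eef_rot: [[-0.008, 1.0, 0.002], [1.0, 0.008, 0.0], [0.0, 0.002, -1.0]]
ft_force: [-0.8, -0.9, -0.7]
grip_width: 44.1
gripper_force: 41.2
```

apply_moves(
  increments=[
    [0, 0, 0, 0, 0.1],
    [0, 0, 0, 0, 0.3],
    [0, 0, 0, 0, 0.6],
    [0, 0, 0, 0, 0.8],
    [0, 0, -0.1, 0, 1],
    [0, 0, -0.25, 0, 1],
    [0, 0, -0.45, 0, 1],
    [0, 0, -0.62, 0, 1],
    [0, 0, -0.62, 0, 1],
  ],
)

```text
clock: 10.17
tool_pos: [619.9, 68.7, 171.2]
eef_rot: [[-0.008, 1.0, 0.01], [1.0, 0.008, 0.001], [0.001, 0.01, -1.0]]
ft_force: [1.1, 0.8, 1.6]
grip_width: 85.5
gripper_force: 0.0
```

apply_moves(
  increments=[
    [-0.14, -0.05, 0, 0, 1],
    [-0.28, -0.1, 0, 0, 1],
    [-0.42, -0.16, 0, 0, 1],
    [-0.56, -0.22, 0, 0, 1],
    [-0.7, -0.28, 0, 0, 1],
    [-0.84, -0.34, 0, 0, 1],
    [-0.93, -0.39, 0, 0, 1],
  ],
)

```text
clock: 10.75
tool_pos: [540.1, -120.2, 163.1]
eef_rot: [[-0.006, 1.0, 0.0], [1.0, 0.006, -0.001], [-0.001, 0.0, -1.0]]
ft_force: [0.2, -0.0, -0.0]
grip_width: 85.3
gripper_force: 0.0
```

apply_moves(
  increments=[
    [-0.14, -0.05, 0, 0, 1],
    [-0.28, -0.1, 0, 0, 1],
    [-0.42, -0.16, 0, 0, 1],
    [-0.56, -0.22, 0, 0, 1],
    [-0.7, -0.28, 0, 0, 1],
    [-0.84, -0.34, 0, 0, 1],
    [-0.93, -0.39, 0, 0, 1],
    [-0.93, -0.39, 0, 0, 1],
    [-0.93, -0.39, 0, 0, 1],
  ],
)

```text
clock: 11.5
tool_pos: [463.9, -305.5, 162.9]
eef_rot: [[-0.005, 1.0, 0.0], [1.0, 0.005, 0.0], [0.0, 0.0, -1.0]]
ft_force: [-0.1, -0.1, -1.1]
grip_width: 85.4
gripper_force: 0.0
```

```bash
python3 w.py 57 463.6 -305.5
```

```text
fit (np.float32(-28.348198), (np.float64(464.6), np.float64(-304.5))) tool [ 463.9 -305.5  162.9] [[-0.005, 1.0, 0.0], [1.0, 0.005, 0.0], [0.0, 0.0, -1.0]]
box [(array([ 465.1, -307.5]), np.float64(3.7), array([218., 155., 282., 226.]), array([-3.7, -2.8,  3.7,  3.1])), (array([ 464.7, -307. ]), np.float64(3.2), array([217., 154., 282., 226.]), array([-3.2, -2.3,  3.2,  2.6])), (array([ 464.7, -307.5]), np.float64(3.2), array([217., 154., 282., 227.]), array([-3.2, -1.8,  3.2,  2.1]))]
cam [ 464. -231.  281.] []
```

View pics/w_57_463.6_-305.5.png

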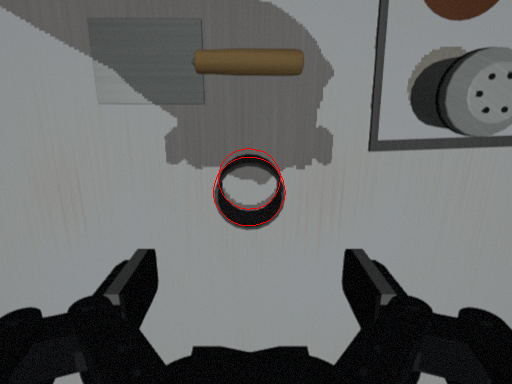

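Ring 57 is at px (249,190), 1 mm from the tool axis.

apply_moves(
  increments=[
    [-0.006, 0.004, 0.15, 0, 1],
    [-0.006, 0.004, 0.3, 0, 1],
    [-0.006, 0.004, 0.45, 0, 1],
    [-0.006, 0.004, 0.58, 0, 1],
    [-0.006, 0.004, 0.645, 0, 1],
    [-0.006, 0.004, 0.645, 0, 0.7],
    [-0.006, 0.004, 0.645, 0, -1],
    [-0.006, 0.004, 0.645, 0, -1],
    [-0.006, 0.004, 0.645, 0, -1],
    [-0.006, 0.004, 0.645, 0, -1],
  ],
  squeeze=40,
)

```text
clock: 12.38
tool_pos: [466.2, -306.4, 35.8]
eef_rot: [[-0.008, 1.0, 0.003], [1.0, 0.008, -0.002], [-0.002, 0.003, -1.0]]
ft_force: [1.5, 1.0, 6.4]
grip_width: 54.9
gripper_force: 43.1
```

apply_moves(
  increments=[
    [0, 0, 0, 0, -1],
    [0, 0, 0, 0, -1],
  ],
)

```text
clock: 12.55
tool_pos: [466.2, -306.4, 35.8]
eef_rot: [[-0.008, 1.0, 0.003], [1.0, 0.008, -0.001], [-0.001, 0.003, -1.0]]
ft_force: [0.1, 1.4, 7.3]
grip_width: 55.1
gripper_force: 43.2
```

apply_moves(
  increments=[
    [0, 0, -0.13, 0, -1],
    [0, 0, -0.28, 0, -1],
    [0.06, 0.03, -0.43, 0, -1],
    [0.18, 0.1, -0.5, 0, -1],
    [0.3, 0.18, -0.5, 0, -1],
    [0.42, 0.26, -0.5, 0, -1],
    [0.54, 0.34, -0.5, 0, -1],
    [0.68, 0.418, -0.5, 0, -1],
  ],
)

```text
clock: 13.22
tool_pos: [548.6, -168.6, 134.7]
eef_rot: [[-0.007, 1.0, 0.001], [1.0, 0.007, -0.001], [-0.001, 0.001, -1.0]]
ft_force: [0.2, -0.1, -0.6]
grip_width: 55.3
gripper_force: 42.8
```

apply_moves(
  increments=[
    [0.12, 0.08, 0, 0, -1],
    [0.24, 0.16, 0, 0, -1],
    [0.36, 0.24, 0, 0, -1],
    [0.48, 0.32, 0, 0, -1],
    [0.6, 0.4, 0, 0, -1],
    [0.68, 0.418, 0.05, 0, -1],
    [0.68, 0.418, 0.15, 0, -1],
    [0.68, 0.418, 0.15, 0, -1],
    [0.68, 0.418, 0.15, 0, -1],
    [0.68, 0.418, 0.15, 0, -1],
  ],
)

```text
clock: 14.05
tool_pos: [630.4, -33.2, 105.0]
eef_rot: [[-0.007, 1.0, 0.001], [1.0, 0.007, -0.0], [-0.0, 0.001, -1.0]]
ft_force: [-0.2, 0.0, 0.1]
grip_width: 54.8
gripper_force: 42.7
```

```bash
sed -i 's/34.5/35.7/' d.py; python3 d.py 57 631 -33
```

```text
tool [630.4 -33.2 105. ]
```

View pics/d_57.png

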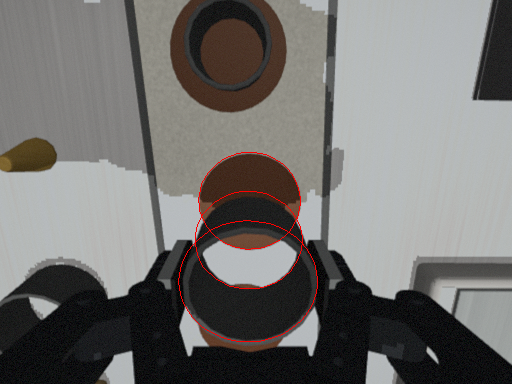

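Disc 3 (px (250,200)) and the held 57 both match the overlays. I'll lower it.

apply_moves(
  increments=[
    [0.003, 0.003, 0.12, 0, -1],
    [0.003, 0.003, 0.23, 0, -1],
    [0.003, 0.003, 0.29, 0, -1],
    [0.003, 0.003, 0.305, 0, -1],
    [0.003, 0.003, 0.315, 0, -1],
    [0.003, 0.003, 0.322, 0, -1],
    [0.003, 0.003, 0.322, 0, -1],
  ],
)

```text
clock: 14.68
tool_pos: [631.5, -32.2, 40.7]
eef_rot: [[-0.007, 1.0, 0.002], [1.0, 0.007, -0.0], [-0.0, 0.002, -1.0]]
ft_force: [0.3, -0.6, -0.2]
grip_width: 55.2
gripper_force: 42.8
```

apply_moves(
  increments=[
    [0, 0, 0, 0, 0.3],
    [0, 0, 0, 0, 0.6],
    [0, 0, 0, 0, 0.8],
    [0, 0, 0, 0, 1],
    [0, 0, -0.1, 0, 1],
    [0, 0, -0.25, 0, 1],
    [0, 0, -0.45, 0, 1],
    [0, 0, -0.62, 0, 1],
    [0, 0, -0.62, 0, 1],
  ],
)

```text
clock: 15.43
tool_pos: [633.2, -32.2, 171.9]
eef_rot: [[-0.008, 1.0, 0.011], [1.0, 0.008, -0.001], [-0.001, 0.011, -1.0]]
ft_force: [1.5, -0.8, 0.5]
grip_width: 85.8
gripper_force: 0.0
```

apply_moves(
  increments=[
    [-0.06, -0.12, 0, 0, 1],
    [-0.13, -0.24, 0, 0, 1],
    [-0.2, -0.36, 0, 0, 1],
    [-0.27, -0.48, 0, 0, 1],
    [-0.34, -0.6, 0, 0, 1],
    [-0.416, -0.72, 0, 0, 1],
    [-0.416, -0.75, 0, 0, 1],
    [-0.416, -0.75, 0, 0, 1],
    [-0.416, -0.75, 0, 0, 1],
  ],
)

```text
clock: 16.18
tool_pos: [482.0, -116.3, 163.9]
eef_rot: [[-0.007, 1.0, 0.001], [1.0, 0.007, -0.0], [-0.0, 0.001, -1.0]]
ft_force: [0.5, 0.5, 0.2]
grip_width: 85.3
gripper_force: 0.0
```

```bash
python3 w.py 68 481.6 -116.9
```

```text
fit (np.float32(-26.685604), (np.float64(482.6), np.float64(-116.9))) tool [ 482.  -116.3  163.9] [[-0.007, 1.0, 0.001], [1.0, 0.007, -0.0], [-0.0, 0.001, -1.0]]
box [(array([ 482.6, -133. ]), np.float64(18.6), array([211., 180., 287., 232.]), array([ -3.7, -17.9,   3.8,  18.6])), (array([ 482.9, -118.7]), np.float64(3.9), array([211., 149., 288., 232.]), array([-3.9, -2.7,  3.9,  3.1])), (array([ 483.3, -119.2]), np.float64(3.4), array([211., 149., 289., 233.]), array([-3.4, -2.2,  3.4,  2.6]))]
cam [482. -42. 282.] [(array([405. , 203.2]), array([ 627.1, -135.8,    4.5]))]
```

View pics/w_68_481.6_-116.9.png

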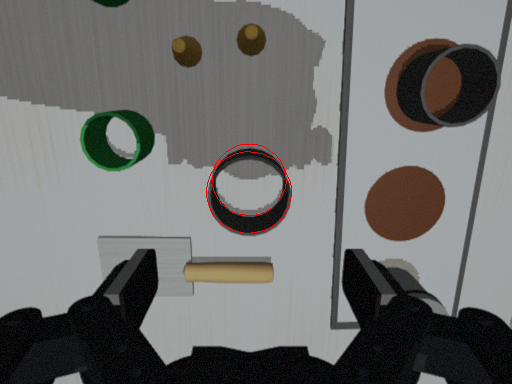

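Ring 68 is at px (249,190), with the spatula clear of the fingers. I'll go slightly lower, since the pads sit farther back at this opening.

apply_moves(
  increments=[
    [-0.01, 0.005, 0.15, 0, 1],
    [-0.01, 0.005, 0.3, 0, 1],
    [-0.01, 0.005, 0.42, 0, 1],
    [-0.01, 0.005, 0.52, 0, 1],
    [-0.01, 0.005, 0.6, 0, 1],
    [-0.01, 0.005, 0.675, 0, 1],
    [-0.01, 0.005, 0.675, 0, 1],
    [-0.01, 0.005, 0.675, 0, -1],
    [-0.01, 0.005, 0.675, 0, -1],
    [-0.01, 0.005, 0.675, 0, -1],
  ],
  squeeze=40,
)

```text
clock: 17.07
tool_pos: [483.7, -118.4, 29.8]
eef_rot: [[-0.008, 1.0, 0.002], [1.0, 0.008, -0.0], [-0.0, 0.002, -1.0]]
ft_force: [0.3, 0.8, 0.4]
grip_width: 66.0
gripper_force: 46.3
```

apply_moves(
  increments=[
    [0, 0, 0, 0, -1],
    [0, 0, 0, 0, -1],
  ],
)

```text
clock: 17.23
tool_pos: [483.3, -118.4, 29.4]
eef_rot: [[-0.008, 1.0, 0.002], [1.0, 0.008, -0.0], [-0.0, 0.002, -1.0]]
ft_force: [0.1, 0.6, 2.4]
grip_width: 66.0
gripper_force: 46.7
```

apply_moves(
  increments=[
    [0, 0, -0.13, 0, -1],
    [0, 0, -0.28, 0, -1],
    [-0.02, 0.1, -0.4, 0, -1],
    [-0.04, 0.23, -0.4, 0, -1],
    [-0.06, 0.36, -0.4, 0, -1],
    [-0.08, 0.5, -0.4, 0, -1],
    [-0.096, 0.62, -0.38, 0, -1],
    [-0.096, 0.714, -0.36, 0, -1],
    [-0.096, 0.714, -0.35, 0, -1],
    [-0.096, 0.714, -0.35, 0, -1],
  ],
)

```text
clock: 18.07
tool_pos: [625.6, -136.4, 97.4]
eef_rot: [[-0.008, 1.0, -0.002], [1.0, 0.008, 0.0], [0.0, -0.002, -1.0]]
ft_force: [-0.9, -0.3, -1.4]
grip_width: 65.7
gripper_force: 47.0
```

apply_moves(
  increments=[
    [0, 0, 0, 0, -1],
    [0, 0, 0, 0, -1],
    [0, 0, 0, 0, -1],
  ],
)

```text
clock: 18.32
tool_pos: [625.1, -136.6, 99.2]
eef_rot: [[-0.007, 1.0, 0.001], [1.0, 0.007, -0.0], [-0.0, 0.001, -1.0]]
ft_force: [0.6, -0.2, -0.8]
grip_width: 65.8
gripper_force: 47.0
```

```bash
sed -i 's/35.7/29.5/' d.py; python3 d.py 68 626.2 -136.4
```

```text
tool [ 625.1 -136.6   99.2]
```

View pics/d_68.png

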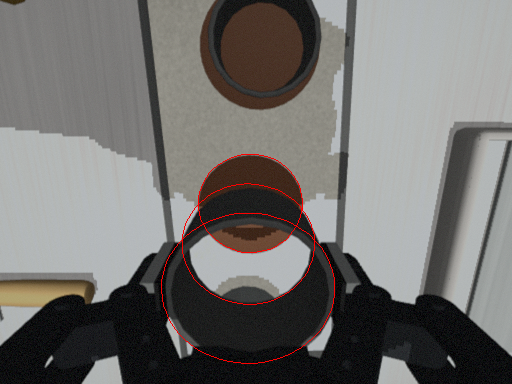

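Disc 4 and the held 68 line up with the overlays. I'll lower it.

apply_moves(
  increments=[
    [0, 0.005, 0.12, 0, -1],
    [0, 0.005, 0.23, 0, -1],
    [0, 0.005, 0.29, 0, -1],
    [0, 0.005, 0.305, 0, -1],
    [0, 0.005, 0.315, 0, -1],
    [0, 0.005, 0.323, 0, -1],
    [0, 0.005, 0.323, 0, -1],
  ],
)

```text
clock: 18.95
tool_pos: [627.0, -136.6, 34.9]
eef_rot: [[-0.007, 1.0, 0.001], [1.0, 0.007, -0.0], [-0.0, 0.001, -1.0]]
ft_force: [0.1, 0.4, -0.7]
grip_width: 65.7
gripper_force: 47.0
```

apply_moves(
  increments=[
    [0, 0, 0, 0, 0.7],
    [0, 0, 0, 0, 1],
    [0, 0, 0, 0, 1],
    [0, 0, 0, 0, 1],
    [0, 0, -0.1, 0, 1],
    [0, 0, -0.25, 0, 1],
    [0, 0, -0.45, 0, 1],
    [0, 0, -0.62, 0, 1],
    [0, 0, -0.62, 0, 1],
  ],
)

```text
clock: 19.7
tool_pos: [628.8, -137.0, 166.4]
eef_rot: [[-0.008, 1.0, 0.01], [1.0, 0.008, -0.002], [-0.002, 0.01, -1.0]]
ft_force: [0.9, -0.1, 0.4]
grip_width: 85.3
gripper_force: 0.0
```

apply_moves(
  increments=[
    [0, -0.15, -0.1, 0, 1],
    [0, -0.3, -0.2, 0, 1],
    [0, -0.45, -0.3, 0, 1],
    [0, -0.6, -0.3, 0, 1],
    [0, -0.75, -0.3, 0, 1],
    [0, -0.9, -0.3, 0, 1],
    [0, -0.95, -0.3, 0, 1],
    [0, -0.95, -0.3, 0, 1],
  ],
)

```text
clock: 20.37
tool_pos: [435.1, -138.0, 218.9]
eef_rot: [[-0.007, 1.0, 0.002], [1.0, 0.007, -0.001], [-0.001, 0.002, -1.0]]
ft_force: [0.1, 0.0, 0.6]
grip_width: 85.7
gripper_force: 0.0
```

```bash
python3 - <<'E'
from h import *
im=imaging.read_camera("top");cal=imaging.calibration("top");o=im.copy()
for k,p in {36:(613.5,167),46:(617,68.4),57:(631,-33),68:(626,-136.4)}.items():
    print(k,boxfit(im,cal,p,k,44.5,60),ringfit(im,cal,p,k/2,(44.5,)))
c=cv2.resize(im[90:290,110:440,::-1],None,fx=2.4,fy=2.4,interpolation=cv2.INTER_CUBIC);cv2.imwrite("pics/end.png",c)
E
```

```text
36 (array([608.6, 164.1]), np.float64(4.4), array([181., 143., 208., 170.]), array([ 4.3,  4. , -4.4, -4.1])) (np.float32(-2.3208828), (np.float64(607.5), np.float64(162.0)))
46 (array([612.4,  66.6]), np.float64(3.6), array([222., 140., 250., 167.]), array([ 3.5,  1.8, -3.6, -1.9])) (np.float32(-5.6269455), (np.float64(613.0), np.float64(67.4)))
57 (array([628.3, -31.3]), np.float64(1.6), array([264., 131., 292., 160.]), array([ 1.6,  0.4, -1.5, -0.4])) (np.float32(-14.734766), (np.float64(626.0), np.float64(-32.0)))
68 (array([ 624.9, -134.5]), np.float64(0.9), array([307., 130., 338., 161.]), array([-0.2, -0.9,  0.2,  0.9])) (np.float32(-22.947567), (np.float64(620.0), np.float64(-133.4)))
```

View pics/end.png

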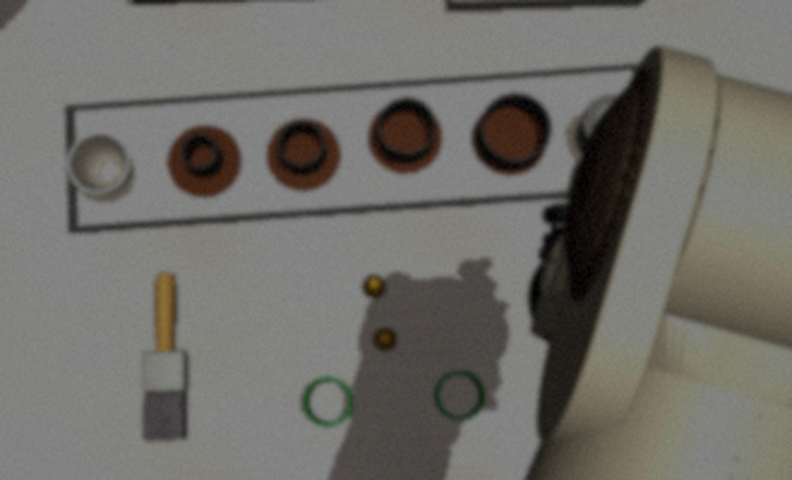

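All four rings stand centred on their discs, growing from the ramekin's end (36 at px (203,155)) to the shaker's end (68 at (511,135)). The gripper is clear of them.

```bash
python3 -c "
from bench import r
print(r.close_job())"
```

```text
the job is handed in; nothing more can be done
None
```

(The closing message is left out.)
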